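# Make up the breakfast and supper caddies

## Robot

A 6-joint arm with a two-finger parallel gripper is mounted at the origin on a cart in front of the work surface, level with it; the furniture and walls round the work are solid. World frame = base frame: x ahead of the robot, y to its left, z up, the work surface at z = 0. Lengths are in mm, angles in rad, forces in N, time in s.
With the tool pointing down it reaches from about 300 to 775 mm from the base axis. Payload 14.6 kg.
Tool frame: the origin (TCP) lies on the centre line of the jaws, within the pads' length; the fingertips stand 8 mm ahead of it and the grasp point (between the pads) lies 11 mm behind it; z points along the fingers, y is the line along which they close (so a half turn about z gives the same grasp; the last joint's range is limited). The gripper opens to 94 mm and grips with 3 to 60 N. Pads are 16 mm wide; open, the fingers measure 119 mm over their backs; the gripper's body (75 mm by 177 mm) begins 78 mm behind the grasp point.
Start: joints at [1.224, 0.3, 1.521, -0, 1.321, -0.067], TCP at [151.887, 528.601, 183.646] pointing down, gripper open.
Joint ranges: [-3.03, 3.03], [-0.79, 2.21], [0.23, 2.52], [-1.04, 4.18], [0, 3.07], [-2.55, 2.55]. Speed limits (rad/s): [2.22, 2.22, 2.57, 3.14, 3.14, 3.14].

## Interface

Orientations are given as [roll, pitch, yaw] about the fixed x, y, z axes, in that order (R = Rz(yaw) Ry(pitch) Rx(roll)).
In Python, from cell import manip gives the robot as it stands.
- The arm moves only by the tool jog_arm, never from a script. Its argument "rows" is one flat list of numbers, 7 for each row, row after row: the shift along the world's x, y, z in cm, then the turn, a rotation vector about the world's x, y, z in rad, then the closure, from 0 (fully open) to 1 (shut). In form: [dx, dy, dz, rx, ry, rz, fingers, dx, dy, dz, rx, ry, rz, fingers, ...]. A call has 1 to 20 rows; each row shifts and turns the commanded pose from where the row before left it; what a row does not reach is not made up. A row lasts 1/12 s, in which the tool goes at most 41.7 mm and 7.16 degrees, less where a joint would pass 70% of its speed; a pose out of reach is approached as far as the arm can. A call with a gripper value outside its range is refused whole. The fingers move at their own pace and stop on an object; "newtons" is the grip in N (left out, the last holds). Time passes only in rows, so rows that do not move let the fingers close. It gives the time, the measured TCP pose, the force, the opening and the grip force at its end, in the units of the state.
- manip.read_state(): the state, without advancing time (a new reading comes with each control period).
- manip.camera(name): name is "scene" or "top" or "wrist"; returns (picture, depth): 400x640x3 uint8, blue, green, red; 400x640 float32, mm along the optical axis (not along the pixel's ray), 0 where there is no reading.
- manip.camera_model(name): a dict with "K" (3x3 intrinsics, pixels), "k1" (the pictures are not rectified: a ray, as slopes to the right and down, at radius r is drawn at 1 + k1 r^2 times it, then the intrinsics apply), "R" (3x3) and "t" (3): a world point X has camera coordinates R X + t. Camera axes: x right, y down, z forward; pixel columns grow to the right and rows downward; lengths in mm; the calibration is good to about 2 mm. A picture is of the moment at which its call begins: read the wrist's pose just before it. camera_model takes no time and is no camera call; for the wrist camera it gives the pose at the moment of the call.
- manip.sign_off(): hands the job in; it is judged then, once.
The state is a dict: "clock": time; "joints": joint angles; "qd": joint speeds; "effort": joint torques, N m; "eef_pos": TCP position; "eef_rot": TCP orientation; "wrist_force": force on the tool from outside, world axes, zero at the start; "moment": the same for the moment, N m; "finger_gap": finger opening in mm; "finger_force": force on a finger pad.
Only numpy, scipy, OpenCV 4.12 (cv2) and the standard library are available. Lean on these libraries where they do the work, as an engineer would, in place of code of your own. Each camera call takes 0.05 s, during which the arm holds its last target. There are 200 camera calls.

## Task

Make up the two kits from the stock on the worktop. The blue caddy is for the breakfast table: it gets the jar of nut spread, the salt shaker and the vitamin drops; the brown wooden caddy is for cooking supper: it gets the green tin and the spice jar with the red cap. Set each thing down, without letting it drop, upright on the floor of a compartment of its own that it fits, never tipping anything over, and leave the grey-capped jar and the garlic where they are.

Things in the scene. Friction and masses are not known exactly. Their poses are not given: they have to be found in the camera images.
- blue_caddy: Blue open tray, steel end pulls, 228 x 96 mm, fixed on the pale hob board (its top at z = 20 mm). Origin: centre of underside; x along the row of compartments. Floor 6 mm thick; walls 6 mm thick, outer 32 mm high, dividers 26 mm. Inside (x by y): large compartment 84 x 84 mm at x = -66 mm, two narrow 60 x 84 mm at x = +12 and +78 mm; all at y = 0.
- wood_caddy: Dark-brown wooden open tray, brass end pulls, 151 x 88 mm, fixed on the pale hob board (its top at z = 20 mm). Origin: centre of underside; x along the row of compartments. Floor 6 mm thick; walls 6 mm thick, outer 32 mm high, dividers 26 mm. Inside (x by y): narrow compartment 57 x 76 mm at x = -41 mm, large 76 x 76 mm at x = +31.5 mm; both at y = 0.
- jam_jar: Jar of nut spread: clear glass, brown spread, tan label, wide light-grey lid; the widest of the stock, diameter 66 mm, height 95 mm, 0.29 kg. It fits only the large compartment of the blue caddy. Origin at the centre of its underside, z up through its top; it stands loose and upright on the tiled worktop (z = 3 mm there) among the other stock. Straight-sided up to 80 mm.
- salt_shaker: Salt shaker: waisted clear glass full of white salt, grey domed top with holes, greatest diameter 44 mm, height 90 mm, 0.1 kg. Origin at the centre of its underside, z up through its top; it stands loose and upright on the tiled worktop (z = 3 mm there) among the other stock. Grip it 45 to 55 mm above its foot.
- dropper_bottle: Vitamin drops: small slim amber bottle with white-and-orange label and black rubber dropper top; body diameter 33 mm up to 62 mm, the dropper above is thinner, height 102 mm in all, 0.07 kg. Origin at the centre of its underside, z up through its top; it stands loose and upright on the tiled worktop (z = 3 mm there) among the other stock. 
- green_tin: Small food tin with green label and bare metal top, diameter 57 mm, height 72 mm, 0.18 kg. It fits only the large compartment of the wooden caddy (it is a hair too wide for the narrow one). Origin at the centre of its underside, z up through its top; it stands loose and upright on the tiled worktop (z = 3 mm there) among the other stock. 
- red_cap_jar: Spice jar with a red screw cap, reddish contents and pale label, diameter 41 mm, height 98 mm, 0.13 kg. Origin at the centre of its underside, z up through its top; it stands loose and upright on the tiled worktop (z = 3 mm there) among the other stock. Straight-sided up to 80 mm.
- grey_cap_jar: Spice jar like the red-capped one but with a flat light-grey cap, diameter 46 mm, height 95 mm. It stays in the stock and is left where it is. Origin at the centre of its underside, z up through its top; it stands loose and upright on the tiled worktop (z = 3 mm there) among the other stock. 
- garlic: Whole garlic bulb, pinkish white, diameter 56 mm, height 56 mm. It stays in the stock and is left where it is. Origin at the centre of its underside, z up through its top; it stands loose and upright on the tiled worktop (z = 3 mm there) among the other stock. 

How it is judged (in metres and radians):
At the end, for the whole second after the job is handed in: Each of the five stands in its own fitting compartment (salt and drops either way round) of the right caddy, foot on the floor (2 to 12 mm above the underside), within 0.15 rad of upright, at rest, released; grey-capped jar and garlic within 30 mm of their starts (x of jam_jar in the frame of blue_caddy between -0.079 and -0.053 m and y of jam_jar in the frame of blue_caddy between -0.013 and 0.013 m and z of jam_jar in the frame of blue_caddy between 0.002 and 0.012 m and angle between each of jam_jar, salt_shaker, dropper_bottle, green_tin, red_cap_jar's own z axis and vertical below 0.15 rad and linear speed of each of jam_jar, salt_shaker, dropper_bottle, green_tin, red_cap_jar below 0.02 m/s and contact force between the fingers and jam_jar below 0.1 N and ((x of salt_shaker in the frame of blue_caddy between 0.001 and 0.023 m and y of salt_shaker in the frame of blue_caddy between -0.023 and 0.023 m) or (x of salt_shaker in the frame of blue_caddy between 0.067 and 0.089 m and y of salt_shaker in the frame of blue_caddy between -0.023 and 0.023 m)) and z of salt_shaker in the frame of blue_caddy between 0.002 and 0.012 m and contact force between the fingers and salt_shaker below 0.1 N and ((x of dropper_bottle in the frame of blue_caddy between -0.004 and 0.028 m and y of dropper_bottle in the frame of blue_caddy between -0.028 and 0.028 m) or (x of dropper_bottle in the frame of blue_caddy between 0.062 and 0.094 m and y of dropper_bottle in the frame of blue_caddy between -0.028 and 0.028 m)) and z of dropper_bottle in the frame of blue_caddy between 0.002 and 0.012 m and contact force between the fingers and dropper_bottle below 0.1 N and x of green_tin in the frame of wood_caddy between 0.0195 and 0.0435 m and y of green_tin in the frame of wood_caddy between -0.012 and 0.012 m and z of green_tin in the frame of wood_caddy between 0.002 and 0.012 m and contact force between the fingers and green_tin below 0.1 N and x of red_cap_jar in the frame of wood_caddy between -0.052 and -0.03 m and y of red_cap_jar in the frame of wood_caddy between -0.02 and 0.02 m and z of red_cap_jar in the frame of wood_caddy between 0.002 and 0.012 m and contact force between the fingers and red_cap_jar below 0.1 N and distance of each of grey_cap_jar, garlic from where it was at the start of the episode below 0.03 m); the robot touches nothing.
It fails at once if one of the five is let fall more than about 25 mm (moves faster than 0.7 m/s with no finger on it) ((linear speed of jam_jar above 0.7 m/s and contact force between the fingers and jam_jar below 0.05 N) or (linear speed of salt_shaker above 0.7 m/s and contact force between the fingers and salt_shaker below 0.05 N) or (linear speed of dropper_bottle above 0.7 m/s and contact force between the fingers and dropper_bottle below 0.05 N) or (linear speed of green_tin above 0.7 m/s and contact force between the fingers and green_tin below 0.05 N) or (linear speed of red_cap_jar above 0.7 m/s and contact force between the fingers and red_cap_jar below 0.05 N)).
It fails at once if one of the five things for the kits, or the grey-capped jar, is tipped over (more than 0.8 rad) (angle between any of jam_jar, salt_shaker, dropper_bottle, green_tin, red_cap_jar, grey_cap_jar's own z axis and vertical above 0.8 rad).
It fails at once if the grey-capped jar or the garlic is moved more than 30 mm (distance of any of grey_cap_jar, garlic from where it was at the start of the episode above 0.03 m).
It also fails if it takes over 115 s, if anything falls off the work surface, if the arm or the gripper's body presses on something with over 40 N, if the wrist force passes 120 N, or if a joint passes its speed limit or range.

## Working session

There is one attempt and no reset: what is moved stays moved. The work goes in short steps, Python scripts to look and compute and a tool call to move; the robot and the scene stay as the last step left them, time stands still between calls to the robot, and variables do not carry over. Pictures are saved under pics/ and viewed, at most 14 in all, crops included, and the job is handed in when it is done.

Besides the shell and the picture viewer there is one more tool, called after "Emit:" as a command line: name --argument value ..., lists and objects as JSON in quotes. jog_arm: Moves the arm, as the interface text tells. Its arguments: {"type":"object","properties":{"rows":{"type":"array"},"newtons":{"type":"number"}},"required":["rows"]}

```bash
mkdir -p pics; ls
cat > h.py <<'E'
import numpy as np, cv2
from cell import manip
def world(name,depth,m=None):
    m=m or manip.camera_model(name); K=np.array(m["K"],float);R=np.array(m["R"]);t=np.array(m["t"])
    h,w=depth.shape; u,v=np.meshgrid(np.arange(w),np.arange(h))
    xd=(u-K[0,2])/K[0,0]; yd=(v-K[1,2])/K[1,1]; x,y=xd.copy(),yd.copy()
    for _ in range(20):
        s=1+m["k1"]*(x*x+y*y); x,y=xd/s,yd/s
    P=np.stack([x*depth,y*depth,depth],-1)
    W=(P-t)@R; W[depth<=0]=np.nan
    return W
E
python3 - <<'E'
from h import *
for n in ("top","scene"):
    im,d=manip.camera(n); m=manip.camera_model(n); cv2.imwrite(f"pics/{n}0.png",im); np.savez(f"{n}0.npz",im=im,W=world(n,d,m))
    print(n,-np.array(m["R"]).T@m["t"],m["k1"])
print(manip.read_state())
E
```

```text
pics
top [-158.14011456 -274.24927724 1008.26954021] -0.04742798741272977
scene [ -66.36018213 -537.22403185  713.71520133] -0.017600026544012107
{'clock': 0.1, 'joints': array([ 1.22439572e+00,  3.00383184e-01,  1.52146830e+00,  7.27978322e-06,
        1.32070591e+00, -6.66239411e-02]), 'qd': array([-0.00089059, -0.00074907, -0.00285593,  0.00034165,  0.00027946,
       -0.00093945]), 'effort': array([ 2.11102400e-03, -5.32650197e+01, -3.53278148e+01,  7.08786445e-02,
        2.35961471e-02, -6.66347387e-05]), 'eef_pos': array([151.81047774, 528.38735391, 183.18227589]), 'eef_rot': array([-3.14063052e+00, -7.12635518e-05,  2.86181415e+00]), 'wrist_force': array([-0.18118594,  0.16068458, -0.26751875]), 'moment': array([ 0.0016357 , -0.02590597,  0.01388644]), 'finger_force': 0.0, 'finger_gap': 93.70253149958657}
```

View pics/top0.png

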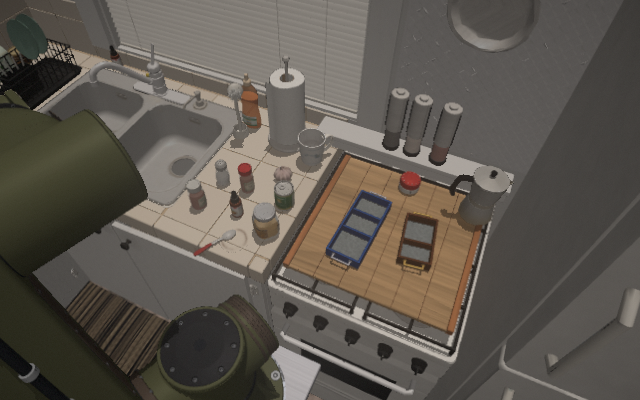

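View pics/scene0.png

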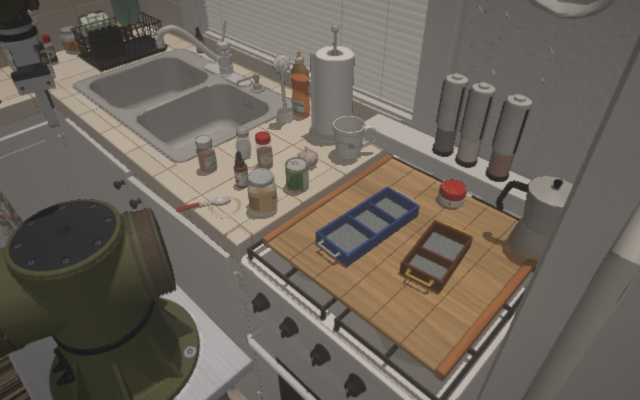

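Both pictures show the stock on the tiles: in the top view, grey cap (196,194), salt (222,172), red cap (246,178), dropper (236,205), jam (265,220), tin (285,194) and garlic (283,174). The blue caddy is at (360,228) and the wooden one at (418,240). Next I fit positions.

```bash
cat > fit.py <<'E'
from h import *
from scipy.optimize import least_squares
def cyl(W,c,r,z0,z1,win=None):
    P=W.reshape(-1,3); P=P[np.isfinite(P).all(1)]; c=np.array(c,float); win=win or r+12
    P=P[(P[:,2]>z0)&(P[:,2]<z1)]
    for it in range(6):
        Q=P[np.hypot(*(P[:,:2]-c).T)<win]
        if len(Q)<6: return c,len(Q),9
        f=lambda p:np.hypot(Q[:,0]-p[0],Q[:,1]-p[1])-r
        s=least_squares(f,c,loss="soft_l1",f_scale=1.0); c=s.x; win=max(r+5,win-4)
    return c,len(Q),np.median(abs(f(c)))
E
python3 - <<'E'
from fit import *
D={n:np.load(n+"0.npz") for n in("top","scene")}
pk={"grey":[(195,184),(204,142)],"salt":[(221,163),(243,132)],"red":[(245,169),(263,137)],"drop":[(235,195),(240,158)],"tin":[(285,187),(296,163)],"garlic":[(283,172),(308,155)],"jam":[(264,209),(262,177)]}
R={"grey":(23,10,75),"salt":(22,75,85),"red":(20.5,10,80),"drop":(16.5,8,60),"tin":(28.5,8,70),"garlic":(28,20,40),"jam":(33,10,80)}
for k,(a,b) in pk.items():
    pa=D["top"]["W"][a[1],a[0]];pb=D["scene"]["W"][b[1],b[0]]
    print(k,pa.round(),pb.round())
    for n,p in(("top",pa),("scene",pb)):
        r,z0,z1=R[k];c,N,e=cyl(D[n]["W"],p[:2],r,z0+3,z1+3); print("   ",n,c.round(1),N,round(e,2))
# ortho map
x0,x1,y0,y1=250,800,-420,420
for n in D:
    W=D[n]["W"];im=D[n]["im"]
    q=np.isfinite(W).all(2)&(W[...,2]<200)&(W[...,2]>-20)
    P=W[q];c=im[q];o=np.argsort(P[:,2]);P=P[o];c=c[o]
    print(n,P.min(0),P.max(0))
# caddies rim points
import numpy as np
for n in D:
    W=D[n]["W"];hsv=cv2.cvtColor(D[n]["im"],cv2.COLOR_BGR2HSV)
    z=W[...,2]
    blue=(hsv[...,0]>100)&(hsv[...,0]<130)&(hsv[...,1]>110)&(z>46)&(z<58)
    box=np.zeros_like(blue)
    if n=="top": box[205:280,390:445]=1
    else: box[215:295,395:475]=1
    dark=box&(z>46)&(z<58)
    for lab,mk in(("blue",blue),("wood",dark)):
        P=W[mk]; (c,s,a)=cv2.minAreaRect(P[:,:2].astype(np.float32)); print(n,lab,len(P),c,s,a,np.median(P[:,2]),cv2.boxPoints((c,s,a)).round().tolist())
E
```

```text
grey [422. 347.  98.] [413. 338.  99.]
    top [421.  355.5] 267 1.21
    scene [421.  356.2] 391 1.18
salt [526. 329.  92.] [527. 329.  81.]
    top [536.4 342.7] 45 2.52
    scene [534.  344.5] 49 1.82
red [528. 248. 102.] [532. 251.  97.]
    top [534.6 255. ] 224 0.96
    scene [534.  256.5] 355 1.08
drop [437. 227.  95.] [441. 231.  87.]
    top [441.2 235.6] 145 0.92
    scene [441.  236.8] 230 0.95
tin [539. 128.  70.] [533. 131.  74.]
    top [533.4 129.2] 417 1.53
    scene [532.7 130.9] 622 1.24
garlic [610. 172.  44.] [608. 166.  44.]
    top [624.3 182.3] 131 3.32
    scene [625.8 184.6] 112 2.18
jam [428. 132.  96.] [421. 123.  98.]
    top [420.2 128.7] 443 2.07
    scene [421.  128.9] 724 2.24
top [ -34.71915134 -655.28861889  -19.98281997] [ 933.76291693 1502.07781368  199.99969685]
scene [-151.1457576  -436.32613226  -19.99476136] [ 934.26729366 1508.21734431  199.99822665]
top blue 214 (522.92724609375, -109.09674072265625) (94.47187805175781, 227.70254516601562) 86.38101196289062 51.80219553247038 [[406.0, -149.0], [634.0, -163.0], [640.0, -69.0], [412.0, -55.0]]
top wood 421 (542.7882690429688, -245.67193603515625) (177.8721466064453, 134.77809143066406) 10.94534683227539 51.12100023691287 [[443.0, -196.0], [468.0, -329.0], [643.0, -295.0], [617.0, -163.0]]
scene blue 187 (520.7853393554688, -109.59382629394531) (94.36697387695312, 223.96022033691406) 86.24546813964844 51.91644562840019 [[406.0, -149.0], [629.0, -164.0], [636.0, -70.0], [412.0, -55.0]]
scene wood 800 (540.0398559570312, -231.86328125) (173.8320770263672, 159.88877868652344) 8.794347763061523 50.99339330470279 [[442.0, -166.0], [466.0, -324.0], [638.0, -298.0], [614.0, -140.0]]
```

Run:
```python
from h import *
D={n:np.load(n+"0.npz") for n in("top","scene")}
a=D["scene"]["im"][180:300,300:480]; b=D["scene"]["im"][115:220,170:340]
f=lambda i:cv2.resize(i,(720,int(i.shape[0]*720/i.shape[1])),interpolation=2)
cv2.imwrite("pics/c1.png",cv2.convertScaleAbs(f(a),alpha=1.8));
for n,(r0,r1,c0,c1) in(("top",(205,280,390,445)),("scene",(215,295,395,475))):
    W=D[n]["W"];im=D[n]["im"].astype(int);hsv=cv2.cvtColor(D[n]["im"],cv2.COLOR_BGR2HSV);z=W[...,2]
    b=np.zeros(z.shape,bool);b[r0:r1,c0:c1]=1
    m=b&(z>42)&(z<58)&(hsv[...,2]<95)
    m=m&(W[...,0]>450)&(W[...,0]<640)
    P=W[m];lab=cv2.connectedComponents(m.astype(np.uint8))[1]
    L=np.argmax(np.bincount(lab[m]));P=W[lab==L]
    print(n,len(P),cv2.minAreaRect(P[:,:2].astype(np.float32)),np.median(P[:,2]))
    # floors
    for nm,h in(("floor",None),):
        m=np.isfinite(z)&(z>23)&(z<30)&(W[...,0]>390)&(W[...,0]<660)&(W[...,1]<-50)&(W[...,1]>-300)
        nl,lab,st,ce=cv2.connectedComponentsWithStats(m.astype(np.uint8))
        for i in range(1,nl):
            if st[i,4]>60: P=W[lab==i];print("  floor",st[i,4],ce[i].round(),[x for x in cv2.minAreaRect(P[:,:2].astype(np.float32))],np.median(P[:,2]).round(1))
```

```text
top 510 ((546.949951171875, -266.5027160644531), (156.2553253173828, 86.16818237304688), 7.940058708190918) 50.27662161065807
  floor 346 [371. 207.] [(609.055908203125, -111.60627746582031), (80.9276123046875, 50.29524230957031), 84.56556701660156] 26.7
  floor 398 [361. 224.] [(542.6029052734375, -107.77224731445312), (80.84708404541016, 50.22842025756836), 86.45722198486328] 26.6
  floor 477 [419. 231.] [(586.0025634765625, -261.8166809082031), (66.52203369140625, 72.75882720947266), 7.676604270935059] 26.5
  floor 608 [350. 244.] [(465.1728210449219, -103.42728424072266), (80.87152099609375, 72.60100555419922), 85.58002471923828] 26.4
  floor 316 [414. 252.] [(515.311767578125, -268.356689453125), (44.08127212524414, 66.38003540039062), 6.901739597320557] 26.4
scene 869 ((545.15478515625, -267.02203369140625), (151.60130310058594, 87.25535583496094), 7.908059597015381) 49.5765398872888
  floor 404 [392. 207.] [(610.41455078125, -104.12499237060547), (71.17476654052734, 48.722015380859375), 86.57487487792969] 26.6
  floor 460 [372. 220.] [(543.8519287109375, -100.05109405517578), (71.26065826416016, 48.1212158203125), 86.73138427734375] 26.6
  floor 106 [394. 231.] [(554.5855712890625, -157.9366455078125), (3.5882558822631836, 159.9003143310547), 86.56430053710938] 26.7
  floor 752 [347. 237.] [(466.3618469238281, -95.80537414550781), (70.23577880859375, 70.09477233886719), 86.68206024169922] 26.7
  floor 726 [443. 245.] [(587.6638793945312, -256.9611511230469), (61.671241760253906, 72.1106948852539), 8.012472152709961] 26.6
  floor 64 [354. 258.] [(435.3164978027344, -149.501220703125), (20.77774429321289, 68.19302368164062), 67.99492645263672] 26.5
  floor 510 [428. 265.] [(517.4213256835938, -266.2880554199219), (39.27934265136719, 70.32634735107422), 8.193049430847168] 26.5
```

View pics/c1.png

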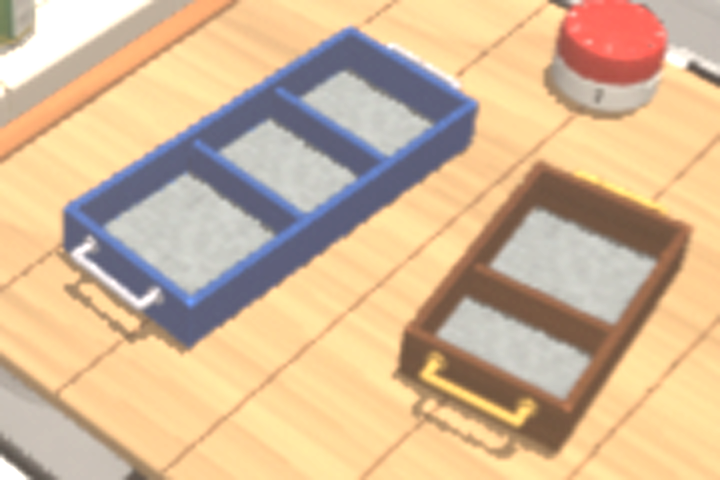

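The blue caddy's large compartment is at the near end, beside the steel pull, and so is the wooden caddy's narrow one. I'll start with the jam jar: yaw to π so the jaws close along y, then hover.

Emit:
jog_arm --rows '[1.68, -2.5, 0, 0, 0, 0.07, 0, 1.68, -2.5, 0, 0, 0, 0.07, 0, 1.68, -2.5, 0, 0, 0, 0.07, 0, 1.68, -2.5, 0, 0, 0, 0.07, 0, 1.68, -2.5, 0, 0, 0, 0, 0, 1.68, -2.5, 0, 0, 0, 0, 0, 1.68, -2.5, 0, 0, 0, 0, 0, 1.68, -2.5, 0, 0, 0, 0, 0, 1.68, -2.5, 0, 0, 0, 0, 0, 1.68, -2.5, 0, 0, 0, 0, 0, 1.68, -2.5, 0, 0, 0, 0, 0, 1.68, -2.5, 0, 0, 0, 0, 0, 1.68, -2.5, 0, 0, 0, 0, 0, 1.68, -2.5, 0, 0, 0, 0, 0, 1.68, -2.5, 0, 0, 0, 0, 0, 1.68, -2.5, 0, 0, 0, 0, 0, 0, 0, 0, 0, 0, 0, 0, 0, 0, 0, 0, 0, 0, 0]' --newtons 25

```text
clock: 1.6
eef_pos: [420.9, 127.7, 183.3]
eef_rot: [-3.141, -0.001, 3.139]
wrist_force: [-0.3, 0.4, 0.4]
finger_gap: 93.9
finger_force: 0.0
```

Run:
```python
from fit import *
print(manip.read_state()["joints"])
m=manip.camera_model("wrist");im,d=manip.camera("wrist");cv2.imwrite("pics/w1.png",im)
W=world("wrist",d,m);np.savez("w1.npz",im=im,W=W)
for n,c,r,a,b in(("jam",(421,129),33,10,80),("tin",(533,130),28.5,10,70),("drop",(441,236),16.5,10,60),("red",(534,256),20.5,10,80)):
    print(n,cyl(W,c,r,a+3,b+3))
    P=W.reshape(-1,3);q=P[(np.hypot(P[:,0]-c[0],P[:,1]-c[1])<50)&(P[:,2]>b-5)]
    if len(q): print("  top",q.max(0),q.min(0))
# tall things near the work
D=np.load("scene0.npz")["W"].reshape(-1,3)
for n,(x0,x1,y0,y1) in dict(stock=(300,720,50,450),hob=(350,720,-400,-40)).items():
    q=D[(D[:,0]>x0)&(D[:,0]<x1)&(D[:,1]>y0)&(D[:,1]<y1)&(D[:,2]>110)]
    print(n,len(q),q.min(0) if len(q) else"",q.max(0) if len(q) else"")
```

```text
[ 2.11358570e-01  5.23749876e-02  1.81307144e+00  4.87673755e-05
  1.27698392e+00 -1.35711934e+00]
jam (array([420.7500057 , 129.98528425]), 1215, np.float64(1.8734860311060366))
  top [450.33782958 178.03239653 325.70910613] [386.43508424  79.08025399  75.00093127]
tin (array([532.80684668, 130.3919782 ]), 2881, np.float64(4.678598106658882))
  top [555.23687526 158.26891735  75.757046  ] [503.28081252 102.63957003  65.06346405]
drop (array([440.66439506, 236.33669552]), 723, np.float64(0.3812793096330189))
  top [455.53774644 252.33518195 104.04383405] [424.00713032 219.77589288  55.13804454]
red (array([533.30652905, 255.430213  ]), 50, np.float64(0.26934300610383843))
  top [541.46020854 237.61240018  89.34985342] [540.80940645 237.13843228  84.97538313]
stock 122 [696.27336064 365.52394877 167.31284274] [719.88002094 406.93531451 208.88229557]
hob 1288 [ 674.23666473 -399.93048434  110.23764407] [ 719.80317286 -298.62963321  194.92078853]
```

Emit:
jog_arm --rows '[0, 0.15, -3, 0, 0, 0, 0, 0, 0, -3, 0, 0, 0, 0, 0, 0, -3, 0, 0, 0, 0, 0, 0, -2.4, 0, 0, 0, 0, 0, 0, -1.4, 0, 0, 0, 0, 0, 0, -0.5, 0, 0, 0, 0, 0, 0, 0, 0, 0, 0, 0, 0, 0, 0, 0, 0, 0, 1, 0, 0, 0, 0, 0, 0, 1, 0, 0, 0, 0, 0, 0, 1, 0, 0, 0, 0, 0, 0, 1, 0, 0, 0, 0, 0, 0, 1, 0, 0, 0, 0, 0, 0, 1, 0, 0, 0, 0, 0, 0, 1, 0, 0, 0, 0, 0, 0, 1]'

```text
clock: 2.9
eef_pos: [421.0, 130.3, 51.1]
eef_rot: [3.141, 0.001, -3.141]
wrist_force: [-0.5, 2.3, 5.9]
finger_gap: 71.0
finger_force: 23.9
```

Run:
```python
from fit import *
s=manip.read_state();print(s["finger_gap"],s["finger_force"],s["wrist_force"],s["moment"],s["eef_pos"])
im,d=manip.camera("wrist");im2,_=manip.camera("scene")
cv2.imwrite("pics/w2.png",np.vstack([cv2.resize(im,(480,300)),cv2.resize(im2[100:250,150:390],(480,300),interpolation=2)]))
```

```text
70.98975366181448 23.850617954585687 [-0.48642031  2.28009035  5.91311961] [ 0.43100936  0.0800879  -0.01348381] [421.04641386 130.27268304  51.09763588]
```

View pics/w2.png

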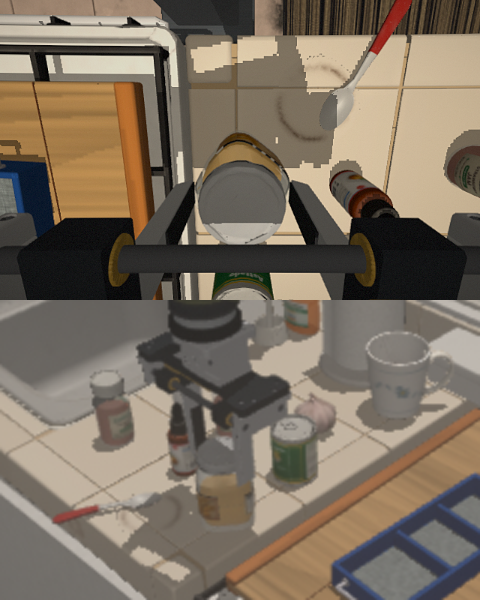

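Jar is held upright between the fingers (top panel, at (240,195)). I'll lift it and carry it across.

Emit:
jog_arm --rows '[0, 0, 1.5, 0, 0, 0, 1, 0, 0, 2.5, 0, 0, 0, 1, 0, 0, 3, 0, 0, 0, 1, 0, 0, 2, 0, 0, 0, 1, 0.35, -1.3, 0, 0, 0, 0, 1, 0.35, -2.5, 0, 0, 0, 0, 1, 0.35, -2.5, 0, 0, 0, 0, 1, 0.35, -2.5, 0, 0, 0, 0, 1, 0.35, -2.5, 0, 0, 0, 0, 1, 0.35, -2.5, 0, 0, 0, 0, 1, 0.35, -2.5, 0, 0, 0, 0, 1, 0.35, -2.5, 0, 0, 0, 0, 1, 0.35, -2.5, 0, 0, 0, 0, 1, 0.35, -1.5, 0, 0, 0, 0, 1, 0, -0.6, 0, 0, 0, 0, 1, 0, 0, 0, 0, 0, 0, 1, 0, 0, 0, 0, 0, 0, 1, 0, 0, 0, 0, 0, 0, 1]'

```text
clock: 4.5
eef_pos: [455.4, -103.0, 140.5]
eef_rot: [3.141, -0.0, -3.141]
wrist_force: [-0.9, -0.1, -3.5]
finger_gap: 70.7
finger_force: 22.0
```

Run:
```python
from fit import *
im2,d=manip.camera("scene");W=world("scene",d)
p=manip.read_state()["eef_pos"];print(p)
Q=W.reshape(-1,3);Q=Q[(np.hypot(Q[:,0]-p[0],Q[:,1]-p[1])<60)&(Q[:,2]>60)]
f=p[2]+11-58;print("foot expected",f,"min z seen",np.nanpercentile(Q[:,2],[0,1,3]))
print(cyl(W,p[:2],33,f+8,f+45))
```

```text
[ 455.53217097 -102.98782846  140.59830014]
foot expected 93.59830013814778 min z seen [ 92.17385533 100.33425164 110.99141329]
(array([ 452.93983416, -103.22631257]), 458, np.float64(1.6713978142580928))
```

Emit:
jog_arm --rows '[0.1, -0.2, -1.5, 0, 0, 0, 1, 0, 0, -2, 0, 0, 0, 1, 0, 0, -1.5, 0, 0, 0, 1, 0, 0, -0.8, 0, 0, 0, 1, 0, 0, -0.4, 0, 0, 0, 1, 0, 0, -0.2, 0, 0, 0, 1, 0, 0, -0.2, 0, 0, 0, 1, 0, 0, 0, 0, 0, 0, 1, 0, 0, 0, 0, 0, 0, 1]'

```text
clock: 5.3
eef_pos: [457.0, -105.9, 75.2]
eef_rot: [-3.141, 0.001, -3.141]
wrist_force: [0.9, 1.1, -2.9]
finger_gap: 70.5
finger_force: 22.0
```

Emit:
jog_arm --rows '[0, 0, -0.1, 0, 0, 0, 1, 0, 0, -0.1, 0, 0, 0, 1, 0, 0, 0, 0, 0, 0, 1]'

```text
clock: 5.55
eef_pos: [457.6, -106.0, 74.0]
eef_rot: [-3.141, 0.002, -3.141]
wrist_force: [-2.1, 1.7, 10.9]
finger_gap: 70.5
finger_force: 25.0
```

Emit:
jog_arm --rows '[0, 0, 0, 0, 0, 0, 0.7, 0, 0, 0, 0, 0, 0, 0, 0, 0, 0, 0, 0, 0, 0, 0, 0, 0, 0, 0, 0, 0, 0, 0, 0, 0, 0, 0, 0, 0, 0, 2, 0, 0, 0, 0, 0, 0, 3, 0, 0, 0, 0, 0, 0, 3, 0, 0, 0, 0, 0, 0, 3, 0, 0, 0, 0, 0.76, 2.36, 0, 0, 0, 0, 0, 0.76, 2.36, 0, 0, 0, 0, 0, 0.76, 2.36, 0, 0, 0, 0, 0, 0.76, 2.36, 0, 0, 0, 0, 0, 0.76, 2.36, 0, 0, 0, 0, 0, 0.76, 2.36, 0, 0, 0, 0, 0, 0.76, 2.36, 0, 0, 0, 0, 0, 0.76, 2.36, 0, 0, 0, 0, 0, 0.76, 2.36, 0, 0, 0, 0, 0, 0.76, 2.36, 0, 0, 0, 0, 0, 0, 0, 0, 0, 0, 0, 0]'

```text
clock: 7.22
eef_pos: [533.2, 133.3, 182.2]
eef_rot: [3.141, -0.0, -3.139]
wrist_force: [-0.5, -0.3, -0.2]
finger_gap: 94.0
finger_force: 0.0
```

```bash
cat > look.py <<'E'
from fit import *
def look(objs,tag):
    for n in("scene","top"):
        im,d=manip.camera(n);W=world(n,d);cv2.imwrite(f"pics/{tag}_{n}.png",im)
        for k,c,r,a,b in objs:
            P=W.reshape(-1,3);q=P[np.hypot(P[:,0]-c[0],P[:,1]-c[1])<r+8]
            print(n,k,cyl(W,c,r,a,b),"top",np.nanpercentile(q[:,2],98).round(1))
E
python3 - <<'E'
from look import *
look([("jam",(456,-105),33,55,105),("tin",(533,130),28.5,12,72),("drop",(441,236),16.5,12,62)],"l1")
E
```

```text
scene jam (array([ 456.50274915, -106.65195863]), 709, np.float64(2.1463303586310403)) top 122.7
scene tin (array([533.08676457, 130.68660006]), 533, np.float64(1.0845496165207216)) top 433.0
scene drop (array([440.82479063, 236.74959358]), 220, np.float64(0.8199164392227205)) top 100.0
top jam (array([ 456.71876377, -108.03354507]), 405, np.float64(1.9099324439454257)) top 123.6
top tin (array([533.57898252, 129.63223783]), 363, np.float64(1.25613712356051)) top 511.5
top drop (array([440.97669515, 235.55460434]), 145, np.float64(0.8195029108685752)) top 99.2
```

Emit:
jog_arm --rows '[0, -0.3, -3, 0, 0, 0, 0, 0, 0, -3, 0, 0, 0, 0, 0, 0, -3, 0, 0, 0, 0, 0, 0, -2.4, 0, 0, 0, 0, 0, 0, -1.6, 0, 0, 0, 0, 0, 0, -0.8, 0, 0, 0, 0, 0, 0, 0, 0, 0, 0, 0, 0, 0, 0, 0, 0, 0, 1, 0, 0, 0, 0, 0, 0, 1, 0, 0, 0, 0, 0, 0, 1, 0, 0, 0, 0, 0, 0, 1, 0, 0, 0, 0, 0, 0, 1, 0, 0, 0, 0, 0, 0, 1, 0, 0, 0, 0, 0, 0, 1, 0, 0, 0, 0, 0, 0, 1, 0, 0, 0, 0, 0, 0, 1]'

```text
clock: 8.65
eef_pos: [533.0, 127.3, 45.0]
eef_rot: [3.141, 0.001, -3.141]
wrist_force: [0.5, 2.4, 5.3]
finger_gap: 56.2
finger_force: 25.0
```

Emit:
jog_arm --rows '[0, 0, 1.5, 0, 0, 0, 1, 0, 0, 3, 0, 0, 0, 1, 0, 0, 3, 0, 0, 0, 1, 0, 0, 2.5, 0, 0, 0, 1, 0.3, -1.5, 0, 0, 0, 0, 1, 0.3, -2.8, 0, 0, 0, 0, 1, 0.4, -3, 0, 0, 0, 0, 1, 0.4, -3.2, 0, 0, 0, 0, 1, 0.4, -3.2, 0, 0, 0, 0, 1, 0.4, -3.2, 0, 0, 0, 0, 1, 0.4, -3.2, 0, 0, 0, 0, 1, 0.4, -3.2, 0, 0, 0, 0, 1, 0.4, -3.2, 0, 0, 0, 0, 1, 0.4, -3.2, 0, 0, 0, 0, 1, 0.3, -3.2, 0, 0, 0, 0, 1, 0.3, -3, 0, 0, 0, 0, 1, 0, -2, 0, 0, 0, 0, 1, 0, -1.1, 0, 0, 0, 0, 1, 0, 0, 0, 0, 0, 0, 1, 0, 0, 0, 0, 0, 0, 1]'

```text
clock: 10.32
eef_pos: [576.4, -262.3, 144.1]
eef_rot: [3.141, -0.001, 3.141]
wrist_force: [0.2, 0.8, -1.5]
finger_gap: 57.1
finger_force: 25.0
```

Run:
```python
from look import *
p=manip.read_state()["eef_pos"];print(p);f=p[2]+11-53
look([("tin",p[:2],28.5,f+5,f+40)],"l2")
```

```text
[ 576.43098276 -262.34771489  144.09180587]
scene tin (array([ 576.51440023, -262.42435694]), 414, np.float64(0.6503835390157224)) top 472.5
top tin (array([ 577.35702147, -263.11840682]), 182, np.float64(0.8374565170158927)) top 473.5
```

Dead on target. I'll lower it until the foot is at 26 mm (TCP z ≈ 68).

Emit:
jog_arm --rows '[0, 0, -1.5, 0, 0, 0, 1, 0, 0, -2.2, 0, 0, 0, 1, 0, 0, -1.8, 0, 0, 0, 1, 0, 0, -1, 0, 0, 0, 1, 0, 0, -0.5, 0, 0, 0, 1, 0, 0, -0.3, 0, 0, 0, 1, 0, 0, -0.2, 0, 0, 0, 1, 0, 0, -0.1, 0, 0, 0, 1, 0, 0, 0, 0, 0, 0, 1, 0, 0, 0, 0, 0, 0, 1]'

```text
clock: 11.25
eef_pos: [577.0, -263.0, 69.3]
eef_rot: [-3.141, 0.001, -3.141]
wrist_force: [1.0, -1.2, -1.2]
finger_gap: 56.5
finger_force: 25.0
```

Emit:
jog_arm --rows '[0, 0, -0.1, 0, 0, 0, 1, 0, 0, -0.1, 0, 0, 0, 1, 0, 0, 0, 0, 0, 0, 1]'

```text
clock: 11.5
eef_pos: [577.4, -263.1, 68.1]
eef_rot: [-3.141, 0.002, -3.141]
wrist_force: [-1.5, 2.5, 6.7]
finger_gap: 56.7
finger_force: 25.0
```

Emit:
jog_arm --rows '[0, 0, 0, 0, 0, 0, 0.3, 0, 0, 0, 0, 0, 0, 0, 0, 0, 0, 0, 0, 0, 0, 0, 0, 0, 0, 0, 0, 0, 0, 0, 2, 0, 0, 0, 0, 0, 0, 3, 0, 0, 0, 0, 0, 0, 3.3, 0, 0, 0, 0, 0, 0, 3.3, 0, 0, 0, 0, 0, 2, 0, 0, 0, 0, 0.3, -0.2, 3.5, 0, 0, 0, 0, 0.36, -0.4, 3.8, 0, 0, 0, 0, 0.36, -0.4, 3.8, 0, 0, 0, 0, 0.36, -0.4, 3.8, 0, 0, 0, 0, 0.36, -0.4, 3.8, 0, 0, 0, 0, 0.36, -0.4, 3.8, 0, 0, 0, 0, 0.36, -0.4, 3.8, 0, 0, 0, 0, 0.36, -0.4, 3.8, 0, 0, 0, 0, 0.36, -0.4, 3.8, 0, 0, 0, 0, 0.36, -0.4, 3.8, 0, 0, 0, 0, 0.36, -0.4, 3.8, 0, 0, 0, 0, 0.36]'

```text
clock: 13.17
eef_pos: [534.2, 173.9, 182.8]
eef_rot: [3.142, 0.0, -3.141]
wrist_force: [1.2, 0.1, -0.1]
finger_gap: 59.9
finger_force: 0.0
```

Emit:
jog_arm --rows '[-0.2, 3.8, 0, 0, 0, 0, 0.36, 0, 3, 0, 0, 0, 0, 0.36, 0, 1.6, 0, 0, 0, 0, 0.36, 0, 0, 0, 0, 0, 0, 0.36, 0, 0, 0, 0, 0, 0, 0.36]'

```text
clock: 13.58
eef_pos: [532.5, 256.4, 182.4]
eef_rot: [-3.141, -0.0, -3.14]
wrist_force: [0.9, -0.1, 1.5]
finger_gap: 60.3
finger_force: 0.0
```

Run:
```python
from look import *
look([("tin",(577,-263),28.5,55,95)],"l3")
m=manip.camera_model("wrist");im,d=manip.camera("wrist");W=world("wrist",d,m)
for n,c,r,a,b in(("red",(534,256),20.5,13,80),("salt",(535,343),22,5,25),("salt",(535,343),22,70,90)):
    print(n,cyl(W,c,r,a,b))
cv2.imwrite("pics/w3.png",im);np.savez("w3.npz",im=im,W=W)
```

```text
scene tin (array([ 577.02631827, -262.49023485]), 646, np.float64(1.214180644937347)) top 98.2
top tin (array([ 577.89863394, -263.76421119]), 331, np.float64(1.8518188597341272)) top 99.0
red (array([533.70632973, 255.80821734]), 469, np.float64(0.39514342207071707))
salt (array([528.02288953, 339.53632519]), 62, np.float64(0.3733333486640671))
salt (array([534.82023526, 345.13946456]), 846, np.float64(3.7957973035202084))
```

View pics/w3.png

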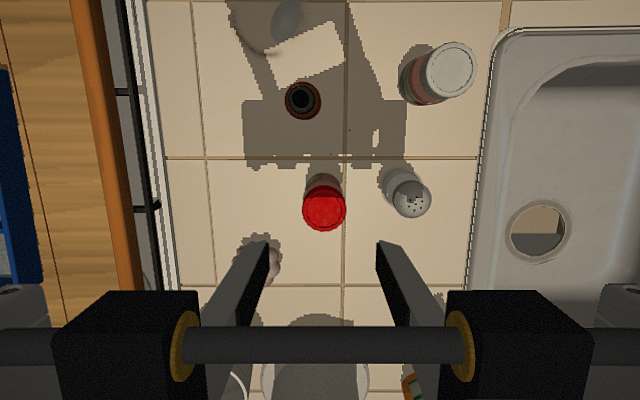

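Red cap at (323,208) lies between the jaws' path, salt at (412,198) well clear. I'll descend on the red-capped jar.

Emit:
jog_arm --rows '[0.1, 0, -3, 0, 0, 0, 0.36, 0, 0, -3, 0, 0, 0, 0.36, 0, 0, -3, 0, 0, 0, 0.36, 0, 0, -2.2, 0, 0, 0, 0.36, 0, 0, -1.2, 0, 0, 0, 0.36, 0, 0, -0.6, 0, 0, 0, 0.36, 0, 0, 0, 0, 0, 0, 0.36, 0, 0, 0, 0, 0, 0, 1, 0, 0, 0, 0, 0, 0, 1, 0, 0, 0, 0, 0, 0, 1, 0, 0, 0, 0, 0, 0, 1, 0, 0, 0, 0, 0, 0, 1, 0, 0, 0, 0, 0, 0, 1, 0, 0, 0, 0, 0, 0, 1]' --newtons 20

```text
clock: 14.9
eef_pos: [534.3, 256.4, 53.7]
eef_rot: [3.141, 0.002, -3.141]
wrist_force: [-0.3, 0.7, 6.6]
finger_gap: 40.4
finger_force: 20.0
```

Run:
```python
from fit import *
W=np.load("w3.npz")["W"]
sub=W[160:235,380:445].reshape(-1,3)
for a,b in((60,70),(70,80),(80,86),(86,95)):
    q=sub[(sub[:,2]>a)&(sub[:,2]<b)]
    if len(q)>5: print(a,b,len(q),cv2.minEnclosingCircle(q[:,:2].astype(np.float32)),q.mean(0))
```

```text
60 70 128 ((526.583740234375, 336.32769775390625), 17.03509521484375) [518.41198018 328.53461355  63.80412152]
70 80 115 ((528.4638061523438, 336.7979431152344), 17.23480796813965) [519.9377853  327.78337896  76.04015277]
80 86 316 ((528.6128540039062, 336.7215881347656), 16.9998779296875) [524.28063895 332.78805252  83.02663511]
86 95 720 ((528.3880004882812, 336.4169006347656), 14.29520320892334) [528.05621155 336.04488023  89.39783689]
```

Emit:
jog_arm --rows '[0, 0, 1.5, 0, 0, 0, 1, 0, 0, 3, 0, 0, 0, 1, 0, 0, 3.3, 0, 0, 0, 1, 0, 0, 3.2, 0, 0, 0, 1, 0, 0, 2, 0, 0, 0, 1, 0, -1.5, 0, 0, 0, 0, 1, 0, -2.8, 0, 0, 0, 0, 1, 0, -3.4, 0, 0, 0, 0, 1, 0, -3.5, 0, 0, 0, 0, 1, 0, -3.5, 0, 0, 0, 0, 1, 0, -3.5, 0, 0, 0, 0, 1, 0, -3.5, 0, 0, 0, 0, 1, 0, -3.5, 0, 0, 0, 0, 1, 0, -3.5, 0, 0, 0, 0, 1, 0, -3.5, 0, 0, 0, 0, 1, 0, -3.5, 0, 0, 0, 0, 1, 0, -3.5, 0, 0, 0, 0, 1, 0, -3.5, 0, 0, 0, 0, 1]'

```text
clock: 16.4
eef_pos: [532.5, -173.0, 181.4]
eef_rot: [3.141, -0.002, 3.142]
wrist_force: [1.7, 0.4, -1.5]
finger_gap: 40.4
finger_force: 20.0
```

Emit:
jog_arm --rows '[-0.4, -3.2, 0, 0, 0, 0, 1, -0.6, -2.6, 0, 0, 0, 0, 1, -0.6, -2.2, 0, 0, 0, 0, 1, -0.6, -1.4, 0, 0, 0, 0, 1, -0.4, -0.7, 0, 0, 0, 0, 1, -0.2, 0, 0, 0, 0, 0, 1, 0, 0, 0, 0, 0, 0, 1, 0, 0, 0, 0, 0, 0, 1]'

```text
clock: 17.07
eef_pos: [505.7, -271.1, 182.5]
eef_rot: [3.141, -0.0, -3.141]
wrist_force: [0.4, 0.3, -1.8]
finger_gap: 40.1
finger_force: 20.0
```

Run:
```python
from look import *
p=manip.read_state()["eef_pos"];print(p);f=p[2]+11-61.7
look([("red",p[:2],20.5,f+5,f+45)],"l4")
```

```text
[ 505.72340033 -271.07912375  182.45755551]
scene red (array([ 504.92279782, -271.58029929]), 385, np.float64(0.47360887309483246)) top 511.2
top red (array([ 505.70922663, -273.07958996]), 161, np.float64(0.8226379985418717)) top 511.6
```

Good. I'll lower it 106 mm (foot ≈ 132 → 26).

Emit:
jog_arm --rows '[0, 0, -2, 0, 0, 0, 1, 0, 0, -3, 0, 0, 0, 1, 0, 0, -2.6, 0, 0, 0, 1, 0, 0, -1.6, 0, 0, 0, 1, 0, 0, -0.6, 0, 0, 0, 1, 0, 0, -0.3, 0, 0, 0, 1, 0, 0, -0.2, 0, 0, 0, 1, 0, 0, -0.1, 0, 0, 0, 1, 0, 0, 0, 0, 0, 0, 1, 0, 0, 0, 0, 0, 0, 1]'

```text
clock: 18.0
eef_pos: [506.0, -272.1, 79.5]
eef_rot: [-3.141, 0.001, -3.141]
wrist_force: [0.1, -0.1, -1.0]
finger_gap: 40.5
finger_force: 20.0
```

Emit:
jog_arm --rows '[0, 0, -0.1, 0, 0, 0, 1, 0, 0, -0.1, 0, 0, 0, 1, 0, 0, -0.1, 0, 0, 0, 1, 0, 0, 0, 0, 0, 0, 1]'

```text
clock: 18.33
eef_pos: [506.2, -272.1, 76.8]
eef_rot: [-3.141, 0.002, -3.141]
wrist_force: [-1.6, 1.8, 8.2]
finger_gap: 40.3
finger_force: 20.0
```

Emit:
jog_arm --rows '[0, 0, 0, 0, 0, 0, 0.4, 0, 0, 0, 0, 0, 0, 0.36, 0, 0, 0, 0, 0, 0, 0.36, 0, 0, 2, 0, 0, 0, 0.36, 0, 0, 3, 0, 0, 0, 0.36, 0, 0, 3.3, 0, 0, 0, 0.36, 0, 0, 2.4, 0, 0, 0, 0.36, 0.2, 2, 0, 0, 0, 0, 0.36, 0.2, 3.5, 0, 0, 0, 0, 0.36, 0.2, 3.8, 0, 0, 0, 0, 0.36, 0.2, 3.8, 0, 0, 0, 0, 0.36, 0.2, 3.8, 0, 0, 0, 0, 0.36, 0.2, 3.8, 0, 0, 0, 0, 0.36, 0.2, 3.8, 0, 0, 0, 0, 0.36, 0.2, 3.8, 0, 0, 0, 0, 0.36, 0.2, 3.8, 0, 0, 0, 0, 0.36, 0.2, 3.8, 0, 0, 0, 0, 0.36, 0.2, 3.8, 0, 0, 0, 0, 0.36, 0, 3.8, 0, 0, 0, 0, 0.36, 0, 3.8, 0, 0, 0, 0, 0.36]'

```text
clock: 20.0
eef_pos: [527.4, 203.0, 182.7]
eef_rot: [3.142, 0.0, -3.141]
wrist_force: [0.6, 0.1, 0.2]
finger_gap: 60.0
finger_force: 0.0
```

Emit:
jog_arm --rows '[0, 3.8, 0, 0, 0, 0, 0.36, 0, 3.8, 0, 0, 0, 0, 0.36, 0, 3, 0, 0, 0, 0, 0.36, 0, 2, 0, 0, 0, 0, 0.36, 0, 1, 0, 0, 0, 0, 0.36, 0, 0, 0, 0, 0, 0, 0.36, 0, 0, 0, 0, 0, 0, 0.36]'

```text
clock: 20.58
eef_pos: [527.7, 336.5, 182.4]
eef_rot: [-3.141, -0.0, -3.141]
wrist_force: [0.7, -0.8, -0.0]
finger_gap: 60.4
finger_force: 0.0
```

Run:
```python
from look import *
look([("red",(506,-272),20.5,55,105)],"l5")
m=manip.camera_model("wrist");im,d=manip.camera("wrist");W=world("wrist",d,m);np.savez("w4.npz",im=im,W=W)
sub=W.reshape(-1,3);sub=sub[np.hypot(sub[:,0]-528,sub[:,1]-337)<30]
for a,b in((5,20),(20,40),(70,80),(80,86),(86,95)):
    q=sub[(sub[:,2]>a)&(sub[:,2]<b)]
    if len(q)>5: print(a,b,len(q),cv2.minEnclosingCircle(q[:,:2].astype(np.float32)),q.mean(0))
print(cyl(W,(528,337),22,5,20))
```

```text
scene red (array([ 505.52532762, -272.24244008]), 429, np.float64(0.8331690443820747)) top 124.2
top red (array([ 506.36219728, -273.96298499]), 188, np.float64(0.9469558740823789)) top 125.2
5 20 22 ((510.6634521484375, 340.25408935546875), 12.19179630279541) [507.69718265 340.49470375  12.66262981]
20 40 136 ((525.9526977539062, 338.0494079589844), 21.26599884033203) [510.97828052 337.96104369  34.06887603]
70 80 86 ((528.689697265625, 337.1221008300781), 17.14156723022461) [516.32718138 337.46093861  75.92059946]
80 86 300 ((528.6546020507812, 337.1237487792969), 16.999452590942383) [524.26462539 337.14754036  82.9978019 ]
86 95 715 ((528.405517578125, 336.8923034667969), 14.271613121032715) [527.88380272 337.12593155  89.31797768]
(array([528.50413498, 338.14325696]), 22, np.float64(0.26425494439916264))
```

Emit:
jog_arm --rows '[0.05, 0.05, -3, 0, 0, 0, 0.36, 0, 0, -3, 0, 0, 0, 0.36, 0, 0, -3, 0, 0, 0, 0.36, 0, 0, -2.8, 0, 0, 0, 0.36, 0, 0, -1.5, 0, 0, 0, 0.36, 0, 0, -0.8, 0, 0, 0, 0.36, 0, 0, 0, 0, 0, 0, 0.36, 0, 0, 0, 0, 0, 0, 1, 0, 0, 0, 0, 0, 0, 1, 0, 0, 0, 0, 0, 0, 1, 0, 0, 0, 0, 0, 0, 1, 0, 0, 0, 0, 0, 0, 1, 0, 0, 0, 0, 0, 0, 1, 0, 0, 0, 0, 0, 0, 1, 0, 0, 0, 0, 0, 0, 1]' --newtons 15

```text
clock: 21.98
eef_pos: [528.6, 337.9, 42.5]
eef_rot: [3.141, 0.001, -3.141]
wrist_force: [0.3, -0.8, 6.5]
finger_gap: 33.5
finger_force: 15.0
```

Emit:
jog_arm --rows '[0, 0, 1.5, 0, 0, 0, 1, 0, 0, 3, 0, 0, 0, 1, 0, 0, 3.3, 0, 0, 0, 1, 0, 0, 3.2, 0, 0, 0, 1, 0, 0, 2, 0, 0, 0, 1, 0, -1.5, 0, 0, 0, 0, 1, 0, -2.8, 0, 0, 0, 0, 1, 0, -3.4, 0, 0, 0, 0, 1, 0, -3.5, 0, 0, 0, 0, 1, 0, -3.5, 0, 0, 0, 0, 1, 0, -3.5, 0, 0, 0, 0, 1, 0, -3.5, 0, 0, 0, 0, 1, 0.5, -3.5, 0, 0, 0, 0, 1, 1, -3.5, 0, 0, 0, 0, 1, 1.2, -3.5, 0, 0, 0, 0, 1, 1.2, -3.5, 0, 0, 0, 0, 1, 1.2, -3.5, 0, 0, 0, 0, 1, 1, -3, 0, 0, 0, 0, 1, 0.8, -1.6, 0, 0, 0, 0, 1]'

```text
clock: 23.57
eef_pos: [597.3, -103.7, 171.2]
eef_rot: [-3.141, -0.001, 3.14]
wrist_force: [-0.6, 0.6, -1.0]
finger_gap: 33.1
finger_force: 14.9
```

Emit:
jog_arm --rows '[0.2, -0.8, 0, 0, 0, 0, 1, 0, 0, 0, 0, 0, 0, 1, 0, 0, 0, 0, 0, 0, 1]'

```text
clock: 23.82
eef_pos: [598.8, -107.7, 171.4]
eef_rot: [3.141, -0.001, -3.141]
wrist_force: [0.1, 0.4, -0.7]
finger_gap: 33.2
finger_force: 14.9
```

Run:
```python
from look import *
p=manip.read_state()["eef_pos"];print(p);f=p[2]+11-50.5
look([("saltfoot",p[:2],22,f+3,f+20)],"l6")
im=cv2.imread("pics/l6_scene.png");cv2.imwrite("pics/l6c.png",cv2.resize(im[90:300,290:490],(600,630))[:600])
```

```text
[ 598.83716186 -107.69695187  171.38480757]
scene saltfoot (array([ 599.06635962, -105.96846645]), 112, np.float64(1.0133463864998848)) top 360.9
top saltfoot (array([ 600.06306837, -106.92244985]), 53, np.float64(0.7404143848018165)) top 500.7
```

View pics/l6c.png

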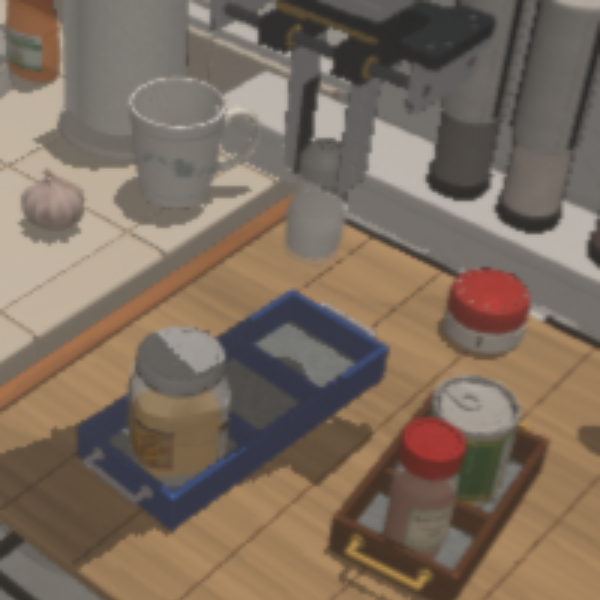

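Jam, tin and red jar all stand upright in their compartments, and the salt hangs upright at (315,200). I'll shift 6 mm in -y and lower it.

Emit:
jog_arm --rows '[0, -0.6, -2, 0, 0, 0, 1, 0, 0, -3, 0, 0, 0, 1, 0, 0, -2.4, 0, 0, 0, 1, 0, 0, -1.5, 0, 0, 0, 1, 0, 0, -0.6, 0, 0, 0, 1, 0, 0, -0.3, 0, 0, 0, 1, 0, 0, -0.2, 0, 0, 0, 1, 0, 0, -0.1, 0, 0, 0, 1, 0, 0, -0.1, 0, 0, 0, 1, 0, 0, 0, 0, 0, 0, 1, 0, 0, 0, 0, 0, 0, 1]'

```text
clock: 24.83
eef_pos: [599.4, -114.4, 70.2]
eef_rot: [-3.141, 0.001, -3.141]
wrist_force: [-0.6, 0.4, -1.1]
finger_gap: 33.3
finger_force: 14.9
```

Emit:
jog_arm --rows '[0, 0, -0.2, 0, 0, 0, 1, 0, 0, -0.1, 0, 0, 0, 1, 0, 0, -0.1, 0, 0, 0, 1, 0, 0, -0.05, 0, 0, 0, 1, 0, 0, 0, 0, 0, 0, 1]'

```text
clock: 25.25
eef_pos: [599.5, -114.5, 65.6]
eef_rot: [-3.141, 0.001, -3.141]
wrist_force: [-0.5, 1.8, 2.7]
finger_gap: 33.2
finger_force: 15.0
```

Emit:
jog_arm --rows '[0, 0, 0, 0, 0, 0, 0.55, 0, 0, 0, 0, 0, 0, 0.4, 0, 0, 0, 0, 0, 0, 0.4, 0, 0, 0, 0, 0, 0, 0.4, 0, 0, 2, 0, 0, 0, 0.4, 0, 0, 3.3, 0, 0, 0, 0.4, 0, 0, 3.4, 0, 0, 0, 0.4, 0, 0, 3, 0, 0, 0, 0.4, -0.8, 1.8, 0, 0, 0, 0, 0.4, -1.5, 3.3, 0, 0, 0, 0, 0.4, -1.5, 3.3, 0, 0, 0, 0, 0.4, -1.5, 3.3, 0, 0, 0, 0, 0.4, -1.5, 3.3, 0, 0, 0, 0, 0.4, -1.5, 3.3, 0, 0, 0, 0, 0.4, -1.5, 3.3, 0, 0, 0, 0, 0.4, -1.5, 3.3, 0, 0, 0, 0, 0.4, -1.5, 3.3, 0, 0, 0, 0, 0.4, -1.5, 3.3, 0, 0, 0, 0, 0.4, -1.2, 2.4, 0, 0, 0, 0, 0.4, -0.35, 1.2, 0, 0, 0, 0, 0.4]'

```text
clock: 26.92
eef_pos: [439.1, 238.9, 182.3]
eef_rot: [3.141, 0.0, -3.139]
wrist_force: [0.4, -0.4, 0.2]
finger_gap: 56.5
finger_force: 0.0
```

Emit:
jog_arm --rows '[0, 0, 0, 0, 0, 0, 0.4, 0, 0, 0, 0, 0, 0, 0.4]'

```text
clock: 27.08
eef_pos: [440.9, 236.4, 182.1]
eef_rot: [-3.141, 0.0, -3.14]
wrist_force: [0.1, -0.3, 0.1]
finger_gap: 56.5
finger_force: 0.0
```

Run:
```python
from look import *
look([("saltmid",(599,-114),22,60,100),("drop",(441,236.5),16.5,12,62)],"l7")
im=cv2.imread("pics/l7_scene.png");cv2.imwrite("pics/l7c.png",cv2.resize(im[90:300,200:480],(800,600)))
```

```text
scene saltmid (array([ 602.32479572, -111.88354885]), 269, np.float64(1.6996773453261156)) top 114.8
scene drop (array([440.769562  , 236.73945277]), 218, np.float64(0.8576160131048036)) top 370.5
top saltmid (array([ 603.73818579, -115.26055226]), 144, np.float64(1.6208297709915254)) top 116.1
top drop (array([440.88763878, 235.42427801]), 142, np.float64(0.7789855363438356)) top 511.9
```

View pics/l7c.png

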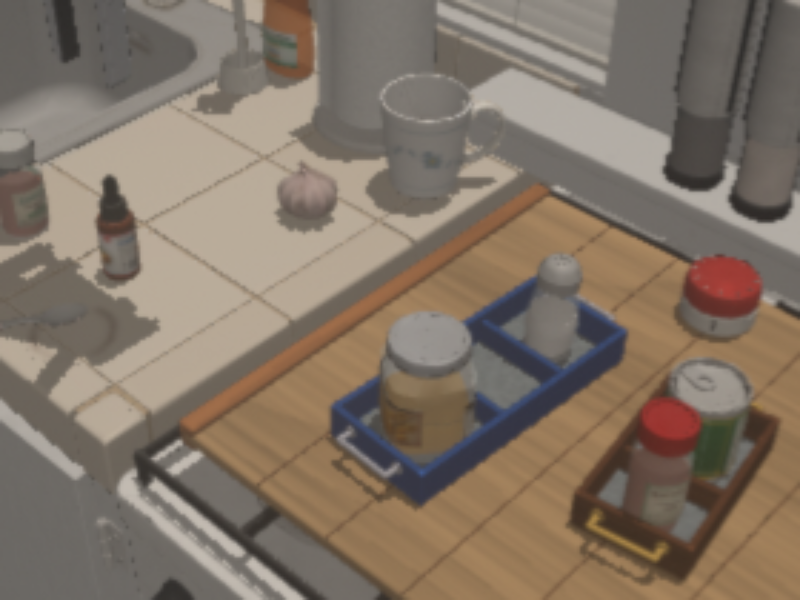

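The salt stands upright in the far compartment (552,310), with the dropper at (118,230) below the jaws. I'll grip the dropper.

Emit:
jog_arm --rows '[0, 0, -3, 0, 0, 0, 0.4, 0, 0, -3, 0, 0, 0, 0.4, 0, 0, -3, 0, 0, 0, 0.4, 0, 0, -2.6, 0, 0, 0, 0.4, 0, 0, -1.5, 0, 0, 0, 0.4, 0, 0, -0.8, 0, 0, 0, 0.4, 0, 0, 0, 0, 0, 0, 0.4, 0, 0, 0, 0, 0, 0, 1, 0, 0, 0, 0, 0, 0, 1, 0, 0, 0, 0, 0, 0, 1, 0, 0, 0, 0, 0, 0, 1, 0, 0, 0, 0, 0, 0, 1, 0, 0, 0, 0, 0, 0, 1, 0, 0, 0, 0, 0, 0, 1, 0, 0, 0, 0, 0, 0, 1]'

```text
clock: 28.43
eef_pos: [440.9, 236.8, 43.5]
eef_rot: [3.141, 0.001, -3.141]
wrist_force: [-0.1, 0.5, 2.3]
finger_gap: 23.5
finger_force: 13.6
```

Run:
```python
from fit import *
s=manip.read_state();print(s["finger_gap"],s["finger_force"],s["wrist_force"])
im,d=manip.camera("wrist");im2,_=manip.camera("scene")
cv2.imwrite("pics/w5.png",np.vstack([cv2.resize(im,(480,300)),cv2.resize(im2[110:210,180:340],(480,300),interpolation=2)]))
W=np.load("w3.npz")["W"].reshape(-1,3)
P=W[np.hypot(W[:,0]-441,W[:,1]-236.5)<25]
for a in range(5,105,8):
    q=P[(P[:,2]>a)&(P[:,2]<a+8)]
    if len(q): print(a,len(q),(q.max(0)-q.min(0)).round(1)[:2],q.mean(0).round(1))
```

```text
23.483338128462275 13.581344968406484 [-0.06659903  0.49254863  2.33731842]
5 1 [0. 0.] [456.1 243.5   8.7]
13 4 [6.9 5.2] [451.2 249.5  17.7]
21 5 [13.7 14.3] [452.1 246.4  23.7]
29 3 [9.4 6.9] [450.6 249.2  36.4]
37 7 [14.  14.6] [453.2 245.   40.5]
45 10 [18.6  6.7] [448.4 250.3  49. ]
53 106 [31.9 32.7] [443.  238.9  59.7]
61 375 [30.8 30.6] [441.8 237.4  62.7]
69 40 [22.  23.3] [444.5 241.2  73.8]
77 328 [21.1 21.5] [441.6 237.3  79.1]
85 4 [2.6 3. ] [445.9 240.4  90.3]
93 141 [12.2 12.8] [441.4 236.8  98.9]
101 82 [7.5 9.4] [441.  236.6 102.3]
```

View pics/w5.png

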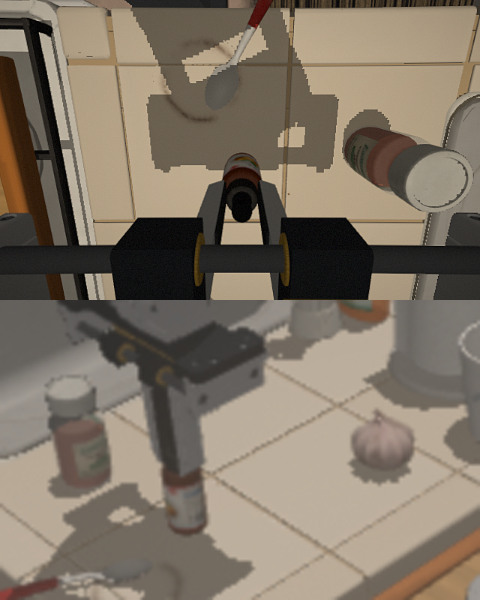

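Run:
```python
from look import *
look([("drop",(441,236.5),16.5,8,32)],"l8")
m=manip.camera_model("wrist");im,d=manip.camera("wrist");W=world("wrist",d,m)
print(cyl(W,(441,236.5),16.5,8,33))
P=W.reshape(-1,3);P=P[np.hypot(P[:,0]-441,P[:,1]-236.5)<30]
for a in range(5,110,10):
    q=P[(P[:,2]>a)&(P[:,2]<a+10)]
    if len(q)>3: print(a,len(q),q.min(0).round(1)[:2],q.max(0).round(1)[:2])
```

```text
scene drop (array([440.91006154, 236.39606267]), 100, np.float64(0.8264169462948683)) top 302.0
top drop (array([440.88649601, 234.9212802 ]), 59, np.float64(0.8814152033308176)) top 215.7
(array([440.41140729, 236.08330434]), 389, np.float64(0.1263579674032691))
5 111 [423.7 219.3] [437.3 251.5]
15 156 [423.8 219.7] [436.3 252.1]
25 185 [423.7 219.7] [436.7 252.3]
35 202 [423.8 219.8] [436.2 252. ]
45 274 [423.7 220.1] [436.5 252.4]
55 676 [424.  221.2] [438.6 250.3]
65 559 [428.6 213.3] [448.4 259.1]
75 1247 [429.  212.3] [448.3 259.9]
85 683 [429.7 212.2] [447.9 259.8]
95 1218 [429.9 212.2] [448.2 259.7]
105 729 [429.7 212.1] [448.1 259.8]
```

Run:
```python
from look import *
for n in("wrist","scene","top"):
    m=manip.camera_model(n);im,d=manip.camera(n);W=world(n,d,m)
    P=W.reshape(-1,3);P=P[(abs(P[:,0]-441)<12)&(P[:,2]>8)]
    for s,q in(("lo",P[(P[:,1]>208)&(P[:,1]<218.5)]),("hi",P[(P[:,1]>254.5)&(P[:,1]<264)])):
        print(n,s,len(q),np.sort(q[:,2])[[0,3,10,20]].round(1) if len(q)>20 else q[:,2])
print(manip.read_state()["eef_pos"])
```

```text
wrist lo 726 [68.2 69.5 71.  73.2]
wrist hi 552 [69.6 71.1 72.5 75. ]
scene lo 209 [15.1 23.4 72.8 78. ]
scene hi 28 [ 71.1  80.6 101.7 124.2]
top lo 108 [ 9.  27.  47.  78.3]
top hi 26 [ 73.7  83.4 105.2 132.9]
[440.88591218 236.72845811  43.38552774]
```

The fingertips are actually about 28 mm higher than stated, so the jaws are on the bottle's neck. The earlier placements were relative and set down on contact, so they're unaffected. I'll open, go 27 mm lower and regrip on the body.

Emit:
jog_arm --rows '[0, 0, 0, 0, 0, 0, 0.4, 0, 0, 0, 0, 0, 0, 0.4, 0, 0, 0, 0, 0, 0, 0.4, 0, 0, 0, 0, 0, 0, 0.4, 0, 0, -1, 0, 0, 0, 0.4, 0, 0, -1, 0, 0, 0, 0.4, 0, 0, -0.7, 0, 0, 0, 0.4, 0, 0, 0, 0, 0, 0, 0.4, 0, 0, 0, 0, 0, 0, 1, 0, 0, 0, 0, 0, 0, 1, 0, 0, 0, 0, 0, 0, 1, 0, 0, 0, 0, 0, 0, 1, 0, 0, 0, 0, 0, 0, 1, 0, 0, 0, 0, 0, 0, 1, 0, 0, 0, 0, 0, 0, 1]'

```text
clock: 30.08
eef_pos: [440.9, 236.7, 16.4]
eef_rot: [3.141, 0.001, -3.141]
wrist_force: [0.8, -0.3, 2.0]
finger_gap: 31.6
finger_force: 15.0
```

Emit:
jog_arm --rows '[0, 0, 1.5, 0, 0, 0, 1, 0, 0, 3, 0, 0, 0, 1, 0, 0, 3.5, 0, 0, 0, 1, 0, 0, 3.5, 0, 0, 0, 1, 0, 0, 2.5, 0, 0, 0, 1, 0.5, -1.5, 0, 0, 0, 0, 1, 0.9, -2.8, 0, 0, 0, 0, 1, 1, -3.2, 0, 0, 0, 0, 1, 1, -3.3, 0, 0, 0, 0, 1, 1, -3.3, 0, 0, 0, 0, 1, 1, -3.3, 0, 0, 0, 0, 1, 1, -3.3, 0, 0, 0, 0, 1, 1, -3.3, 0, 0, 0, 0, 1, 0.8, -3.3, 0, 0, 0, 0, 1, 0.6, -3.3, 0, 0, 0, 0, 1, 0.4, -2.4, 0, 0, 0, 0, 1, 0.1, -1.2, 0, 0, 0, 0, 1, 0, -0.4, 0, 0, 0, 0, 1, 0, 0, 0, 0, 0, 0, 1, 0, 0, 0, 0, 0, 0, 1]'

```text
clock: 31.75
eef_pos: [533.5, -108.3, 156.1]
eef_rot: [3.141, -0.0, -3.141]
wrist_force: [0.1, -0.3, 0.2]
finger_gap: 31.9
finger_force: 15.0
```

Run:
```python
from look import *
p=manip.read_state()["eef_pos"];print(p);f=p[2]-13.4
look([("drop",p[:2],16.5,f+4,f+30)],"l9")
```

```text
[ 533.52979241 -108.34795377  156.11192884]
scene drop (array([ 533.24755492, -108.76390539]), 175, np.float64(0.5718062421470762)) top 484.4
top drop (array([ 534.01442536, -109.91722912]), 81, np.float64(0.5952182604997329)) top 486.4
```

Centred. I'll lower it about 114 mm.

Emit:
jog_arm --rows '[0, -0.1, -2, 0, 0, 0, 1, 0, 0, -3, 0, 0, 0, 1, 0, 0, -2.8, 0, 0, 0, 1, 0, 0, -1.8, 0, 0, 0, 1, 0, 0, -0.8, 0, 0, 0, 1, 0, 0, -0.4, 0, 0, 0, 1, 0, 0, -0.2, 0, 0, 0, 1, 0, 0, -0.2, 0, 0, 0, 1, 0, 0, -0.1, 0, 0, 0, 1, 0, 0, 0, 0, 0, 0, 1, 0, 0, 0, 0, 0, 0, 1]'

```text
clock: 32.77
eef_pos: [534.0, -110.5, 43.7]
eef_rot: [-3.141, 0.001, -3.141]
wrist_force: [-0.0, 0.4, -0.2]
finger_gap: 31.8
finger_force: 15.0
```

Emit:
jog_arm --rows '[0, 0, -0.2, 0, 0, 0, 1, 0, 0, -0.1, 0, 0, 0, 1, 0, 0, -0.1, 0, 0, 0, 1, 0, 0, -0.05, 0, 0, 0, 1, 0, 0, 0, 0, 0, 0, 1]'

```text
clock: 33.18
eef_pos: [534.0, -110.5, 39.5]
eef_rot: [-3.141, 0.001, -3.141]
wrist_force: [-2.6, 0.7, 8.8]
finger_gap: 32.2
finger_force: 15.0
```

Contact with the floor. I'll release it and retreat straight up.

Emit:
jog_arm --rows '[0, 0, 0, 0, 0, 0, 0.55, 0, 0, 0, 0, 0, 0, 0.4, 0, 0, 0, 0, 0, 0, 0.4, 0, 0, 0, 0, 0, 0, 0.4, 0, 0, 2, 0, 0, 0, 0.4, 0, 0, 3.5, 0, 0, 0, 0.4, 0, 0, 3.5, 0, 0, 0, 0.4, 0, 0, 3.5, 0, 0, 0, 0.4, 0, 0, 2, 0, 0, 0, 0.4, -1.2, 3, 0, 0, 0, 0, 0.4, -1.2, 3, 0, 0, 0, 0, 0.4, -1.2, 3, 0, 0, 0, 0, 0.4, -1.2, 3, 0, 0, 0, 0, 0.4, -1.2, 3, 0, 0, 0, 0, 0.4, 0, 1.5, 0, 0, 0, 0, 0.4, 0, 0, 0, 0, 0, 0, 0.4, 0, 0, 0, 0, 0, 0, 0.4]'

```text
clock: 34.6
eef_pos: [473.7, 54.9, 183.7]
eef_rot: [-3.141, 0.0, -3.14]
wrist_force: [-0.3, 0.2, 0.2]
finger_gap: 56.5
finger_force: 0.0
```

Run:
```python
from look import *
look([("jam",(456,-106),33,55,105),("tin",(577,-263),28.5,55,95),("red",(506,-272),20.5,55,105),("drop",(534,-110),16.5,55,85),("salt",(599,-114),22,27,45),("grey",(421,356),23,13,78),("garlic",(625,183),28,20,40)],"l10")
im=cv2.imread("pics/l10_scene.png");cv2.imwrite("pics/l10c.png",cv2.resize(im[90:300,200:480],(800,600)))
```

```text
scene jam (array([ 456.25192797, -106.70455618]), 720, np.float64(2.192045431781292)) top 122.8
scene tin (array([ 575.93634662, -261.79531876]), 434, np.float64(1.797715043274275)) top 98.3
scene red (array([ 505.49872788, -272.19179143]), 427, np.float64(0.7319054431599987)) top 124.4
scene drop (array([ 533.41810896, -110.52629853]), 175, np.float64(0.6212402040330662)) top 123.5
scene salt (array([ 599.65840475, -113.03818856]), 82, np.float64(0.894418746417438)) top 115.3
scene grey (array([420.96294528, 356.31228827]), 395, np.float64(1.1419829298049393)) top 99.5
scene garlic (array([621.09906381, 182.75483503]), 165, np.float64(2.335384689053832)) top 52.3
top jam (array([ 456.85796094, -107.76903181]), 398, np.float64(1.9887992872498312)) top 123.8
top tin (array([ 578.49166656, -263.45596238]), 256, np.float64(3.628126597989093)) top 99.1
top red (array([ 506.25090971, -273.9136401 ]), 187, np.float64(0.9202782138577241)) top 125.2
top drop (array([ 534.26932276, -112.16066447]), 62, np.float64(0.7017469080661769)) top 125.6
top salt (array([ 603.03793434, -119.17714659]), 38, np.float64(2.244973721120884)) top 116.0
top grey (array([421., 356.]), 0, 9) top nan
top garlic (array([622.27593133, 180.00444385]), 93, np.float64(2.353352747304239)) top 46.7
  return np.nanmean(a, axis, out=out, keepdims=keepdims)
```

View pics/l10c.png

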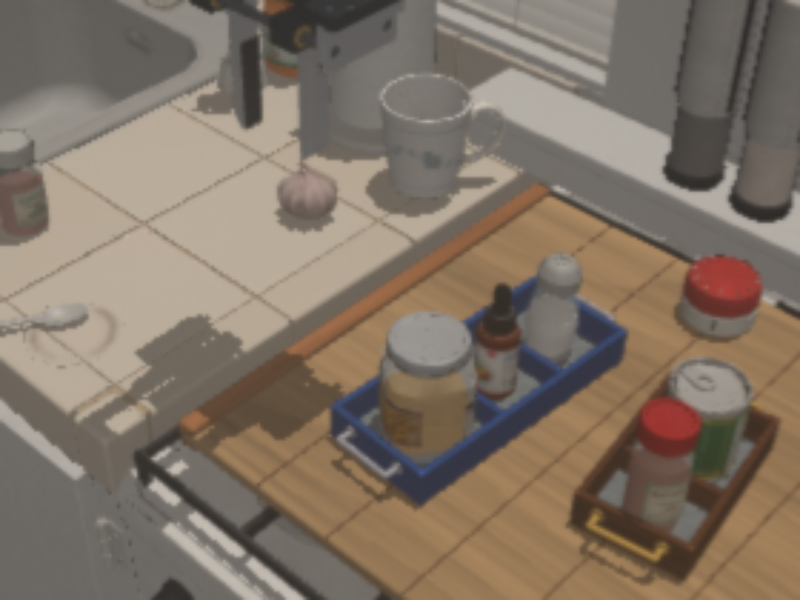

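All five stand upright in their compartments: jam (428,385), drops (498,350), salt (553,310), tin (708,415) and red cap (662,465). The grey-capped jar and the garlic are unmoved. I'm handing in.

```bash
python3 -c "
from cell import manip
print(manip.sign_off())"
```

```text
the job is handed in; nothing more can be done
None
```

I handed the job in at about 35 s of the 115 s allowed: the last pictures show all five items upright in their own compartments of the right caddies, with the grey-capped jar and garlic where they were; the hand-in gave no verdict.

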